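Change drawers on the interlocked lock-pin cabinet

TASK

On the grey lock-pin cabinet, push the red-label drawer, which was left out, fully home, swing the interlock lever from the green-label drawer across to its stop in front of the red one, then hook a fingertip behind the lip of the green drawer's pull and draw that drawer out to its stop. Use only the fingertips, gently: do not grip the pulls, yank or slam the drawers, or lift the lock cylinder that rides in the green drawer. Leave everything else on the bench and on the cabinet where it is.

Things in the scene. Friction and masses are not known exactly. Their poses are not given: they have to be found in the camera images.
- pin_cabinet: Low grey steel cabinet, 160 (x) x 264 (y) x 70 mm high, fixed. Origin: centre of its underside; its +x points to the back, its front face is at x = -80 mm. Two pale drawers side by side slide out along its -x: red label at its -y side (right, centre y = -68.5 mm), green label at its +y side (left, y = +68.5 mm). Drawer fronts: 117 mm wide, 10 to 64 mm above the bench, flush when home.
- red_drawer (a joint): Slide of the red-label drawer, m: 0 = fully home, 0.105 = out at its stop; starts 0.065 to 0.105. About 1.5 N of friction, stays where it is left.
- green_drawer (a joint): Slide of the green-label drawer, m: 0 = fully home (start), 0.105 = out at its stop. About 1.5 N of friction, stays where it is left. While the lever leans across it, it can move only a few mm.
- lever (a joint): Lean of the steel lever on the cabinet's front, turning about a level axis (cabinet x) at lever_pivot, rad: near 0 (start 0 to 0.06) it leans 25 degrees to the left (+y), across the green drawer's front; 0.436 = upright; at its stop, 0.873, it leans 25 degrees right, across the red drawer. Stays where left; about 1 N moves it. While the red drawer is out its side stops it just past upright.
- red_pull (a point): Point on the floor of the red drawer's aluminium pull (moves with it): 21 mm above the bench, mid width, 17 mm in front of the drawer front. The pull is a channel 86 mm wide, open at top and ends, 34 mm clear between drawer front and upturned lip; lip 4 mm thick, rolled edge 6 mm thick, top 43 mm above the bench, outer face 21 mm in front (cabinet -x) of this point.
- green_pull (a point): The same point in the green drawer's identical pull.
- lever_pivot (a point): Pivot of the lever, fixed on the middle post between the drawers: 26 mm above the bench, 8.5 mm in front of the front face. The lever's bar is 10 mm wide and 4 mm thick, stands 6.5 mm clear of the drawer fronts, and reaches 85 mm from the pivot with its knob.
- lever_knob (a point): Middle of the lever's black finger knob, moving with the lever: 73 mm from the pivot (92 mm above the bench at the start, 99 mm when upright). The knob is 14 mm across and 25 mm long, along the lever, its end 103 to 111 mm above the bench; it stands above the cabinet's top (70 mm), where a fingertip beside it can push it sideways.
- lock_cylinder: Brass-coloured rim lock cylinder, 33 mm across, 31 mm high, standing loose in the front inner bay of the green drawer, unseen until that is drawn out. Origin: centre of its underside.
- remote: Black car remote, 36x66x14 mm, lying loose on the back half of the cabinet's top, right of its middle. Origin: centre of underside. Leave alone.
- padlock: Brass padlock lying flat, 42x67x17 mm, on the bench at the right. Leave alone.
- pliers: Pliers with orange handles, 176x68x11 mm, on the bench at the right. Leave alone.
- loupe: Black eye loupe, 34x34x28 mm, on the bench at the right. Leave alone.
- screwdriver_red: Screwdriver with a red handle, 169x24x25 mm, on the bench at the left. Leave alone.
- file_blue: Needle file with a blue handle, 205x19x13 mm, on the bench at the left. Leave alone.
- car_key: Car key with black head, 29x86x10 mm, on the bench at the left. Leave alone.

How it is judged:
On the way, in this order (a step that is already met when the one before it is completed fails the run):
1. the red-label drawer is pushed fully home (value of joint red_drawer below 0.004 m and value of joint green_drawer below 0.01 m), for 0.2 s.
2. the lever is swung across, to lean in front of the red drawer (all of step 1 and value of joint lever above 0.78 rad), for 0.2 s.
3. the green-label drawer is drawn out to its stop (value of joint green_drawer above 0.098 m), for 0.2 s.
At the end, for the whole second after the job is handed in: Red drawer home (within 4 mm), lever leaning across it (within 0.09 rad of its stop), green drawer out to within 7 mm of its stop and at rest, the lock cylinder still standing on the floor of the green drawer (value of joint red_drawer below 0.004 m and value of joint lever above 0.78 rad and value of joint green_drawer above 0.098 m and velocity of joint green_drawer between -0.01 and 0.01 m/s and angle between lock_cylinder's own z axis and vertical below 0.2 rad and horizontal distance between lock_cylinder and green_pull below 0.11 m and z of lock_cylinder in the frame of pin_cabinet below 0.02 m and linear speed of lock_cylinder below 0.02 m/s); the robot touches nothing.
It fails at once if a pull is gripped, or a drawer, the lever or the cabinet is forced (more than 36 N between fingers and cabinet) (contact force between the fingers and pin_cabinet above 36 N).
It fails at once if a drawer is yanked or slammed (faster than 0.5 m/s) (velocity of joint any of red_drawer, green_drawer above 0.5 m/s or velocity of joint any of red_drawer, green_drawer below -0.5 m/s).
It fails at once if the lock cylinder is lifted out of its bay (z of lock_cylinder in the frame of pin_cabinet above 0.03 m).
It fails at once if one of the other things is moved by more than 20 mm (distance of any of remote, padlock, pliers, loupe, screwdriver_red, file_blue, car_key from where it was at the start of the episode above 0.02 m).
It also fails if it takes over 51 s, if anything falls off the work surface, if the arm or the gripper's body presses on something with over 40 N, if the wrist force passes 120 N, or if a joint passes its speed limit or range.

ROBOT

A 7-joint arm with a two-finger parallel gripper is mounted at the origin on a cart in front of the work surface, level with it; the furniture and walls round the work are solid. World frame = base frame: x ahead of the robot, y to its left, z up, the work surface at z = 0. Lengths are in m, angles in rad, forces in N, time in s.
With the tool pointing down it reaches from about 0.4 to 0.875 m from the base axis. Payload 19.3 kg.
Tool frame: the origin (TCP) lies at the very end of the fingers, on their centre line; the grasp point (between the pads) lies 19 mm behind it; z points along the fingers, y is the line along which they close (so a half turn about z gives the same grasp; the last joint's range is limited). The gripper opens to 85 mm and grips with 20 to 120 N. Pads are 22 mm wide; open, the fingers measure 114 mm over their backs; the gripper's body (76 mm by 85 mm) begins 54 mm behind the grasp point. The pads swing forward as they close: fully open they stand 13 mm farther back than shut.
Start: joints at [-1.297, 0.521, -0.036, 1.599, 0.021, 1.021, -0.113], TCP at [0.211, 0.588, 0.231] pointing down, gripper open.
Joint ranges: [-2.91, 2.91], [-0.3, 2.13], [-1.5, 1.42], [0.17, 2.43], [-1.26, 4.41], [0.16, 1.93], [-2.52, 2.52]. Speed limits (rad/s): [1.89, 1.89, 2.39, 2.39, 3.01, 3.01, 3.01].

INTERFACE

Orientations are given as [roll, pitch, yaw] about the fixed x, y, z axes, in that order (R = Rz(yaw) Ry(pitch) Rx(roll)).
In Python, from workcell import monitor, viewer, bot gives the robot as it stands.
- The arm moves only by the tool move_arm, never from a script. Its arguments are lists of equal length, an entry for each row: "gripper": the opening, from 0 (shut) to 1 (fully open); "linear": the shift along the tool's x, y, z in cm, a list of three; "twist": the turn about the tool's z in degrees. A call has 1 to 8 rows; each row shifts and turns the commanded pose from where the row before left it, along the tool's axes as they then stand; what a row does not reach is not made up. A row lasts 1/10 s, in which the tool goes at most 50 mm and 8.59 degrees, less where a joint would pass 70% of its speed; a pose out of reach is approached as far as the arm can. A call with a gripper value outside its range is refused whole. The fingers move at their own pace and stop on an object; "squeeze" is the grip in N (left out, the last holds). Time passes only in rows, so rows that do not move let the fingers close. It gives the time, the measured TCP pose, the force, the opening and the grip force at its end, in the units of the state.
- monitor.observe(): the state, without advancing time (a new reading comes with each control period).
- viewer.grab_frame(name): name is "scene" or "side" or "wrist"; returns a dict with "img" (420x560x3 uint8, red, green, blue), "K" (3x3 intrinsics, pixels), "eye" and "rotation" of the camera in the world. Camera axes: x right, y up, looking along -z (the intrinsics and any distortion apply to the point x, -y, -z); pixel columns grow to the right and rows downward; lengths in m; the calibration is good to about 2 mm. A picture is of the moment at which its call begins. There is no depth.
- bot.job_done(): hands the job in; it is judged then, once.
The state is a dict: "clock": time; "qpos": joint angles; "qd": joint speeds; "joint_efforts": joint torques, N m; "position": TCP position; "tool_rot": TCP orientation; "force": force on the tool from outside, world axes, zero at the start; "moment": the same for the moment, N m; "grip_width": finger opening in m; "finger_force": force on a finger pad.
Only numpy, scipy, OpenCV 4.12 (cv2) and the standard library are available. Lean on these libraries where they do the work, as an engineer would, in place of code of your own. Each camera call takes 0.05 s, during which the arm holds its last target. There are 200 camera calls.

## Working session

There is one attempt and no reset: what is moved stays moved. The work goes in short steps, Python scripts to look and compute and a tool call to move; the robot and the scene stay as the last step left them, time stands still between calls to the robot, and variables do not carry over. Pictures are saved under pics/ and viewed, at most 10 in all, crops included, and the job is handed in when it is done.

Besides the shell and the picture viewer there is one more tool, called after "Request:" as name([rows], argument=value, ...), one row to a line, values as JSON. move_arm: Moves the arm, as the interface text tells. Its arguments: {"type":"object","properties":{"gripper":{"type":"array"},"linear":{"type":"array"},"twist":{"type":"array"},"squeeze":{"type":"number"}},"required":["gripper","linear","twist"]}

```bash
mkdir -p pics; cat > h.py <<'E'
import numpy as np, cv2, json
from workcell import monitor, viewer, bot
def snap(cam,name):
    f=viewer.grab_frame(cam); cv2.imwrite(f'pics/{name}.png',f['img'][:,:,::-1])
    np.savez(f'pics/{name}.npz',K=f['K'],eye=f['eye'],R=f['rotation']); print({k:v for k,v in f.items() if k not in('img','K','eye','rotation')}); return f
def ray(name,u,v):
    d=np.load(f'pics/{name}.npz'); p=np.linalg.solve(d['K'],[u,v,1]); R=d['R']
    return d['eye'],R@np.array([p[0],-p[1],-p[2]])
def atz(name,u,v,z):
    e,r=ray(name,u,v); return e+r*(z-e[2])/r[2]
def tri(obs):
    A=np.zeros((3,3));b=np.zeros(3)
    L=[]
    for n,u,v in obs:
        e,r=ray(n,u,v); r=r/np.linalg.norm(r); P=np.eye(3)-np.outer(r,r);A+=P;b+=P@e;L.append((e,P))
    x=np.linalg.solve(A,b); return x,[np.linalg.norm(P@(x-e)) for e,P in L]
def proj(name,X):
    d=np.load(f'pics/{name}.npz'); c=np.asarray(d['R']).T@(np.asarray(X)-d['eye']); q=d['K']@[c[0],-c[1],-c[2]]; return q[:2]/q[2]
E
python3 - <<'E'
from h import *
for c in('scene','side','wrist'):
    f=snap(c,c+'0'); print(c,f['eye'],f['K'][0,0])
s=monitor.observe(); print(s['clock'],s['position'],s['tool_rot'],s['force'])
E
```

```text
{}
scene [ 0.20372829 -0.71005319  0.93992131] 501.4075860427534
{}
side [0.5414004  0.93293425 0.59700666] 418.66859258169904
{}
wrist [0.14212609 0.61295164 0.3743268 ] 377.6574209193871
0.15 [0.21060773 0.58819529 0.23086877] [-3.14076853e+00  4.01575183e-05  2.79780245e+00] [-0.77856256  1.07069866  0.38792644]
```

View pics/scene0.png

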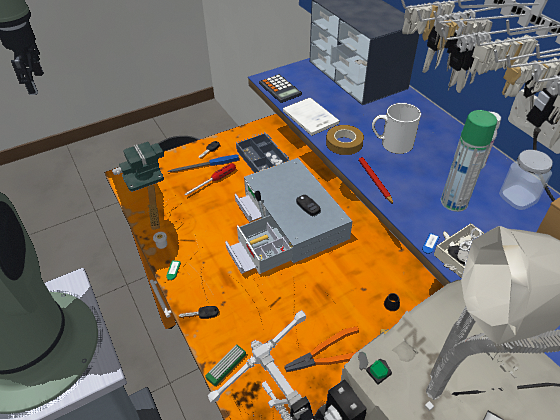

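View pics/side0.png

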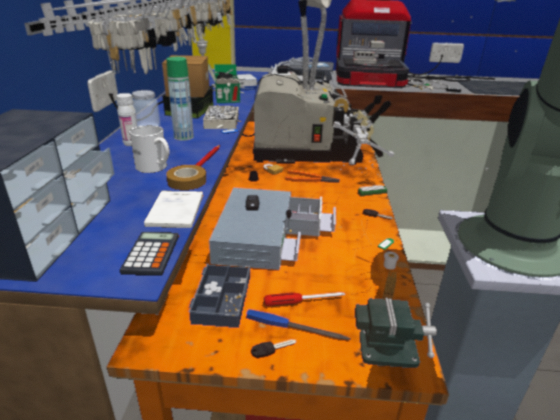

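The scene view shows the cabinet at about (300,215), with the red drawer out towards the robot. The side view shows it at about (255,225), with both pulls visible on its right side. I'll enlarge both.

```bash
python3 - <<'E'
import cv2,numpy as np
a=cv2.imread('pics/scene0.png')[150:285,220:360]; b=cv2.imread('pics/side0.png')[180:275,205:345]
a=cv2.resize(a[:, :],None,fx=5.5,fy=4.4,interpolation=3)  # 770x594
b=cv2.resize(b,None,fx=5.5,fy=5.5,interpolation=3)
for im,x0,y0,fx,fy in((a,220,150,5.5,4.4),(b,205,180,5.5,5.5)):
    for u in range(x0,x0+140,20): cv2.putText(im,str(u),(int((u-x0)*fx),10),0,.35,(0,0,255)); cv2.line(im,(int((u-x0)*fx),12),(int((u-x0)*fx),20),(0,0,255))
    for v in range(y0,y0+135,20): cv2.putText(im,str(v),(0,int((v-y0)*fy)+4),0,.35,(0,0,255)); cv2.line(im,(25,int((v-y0)*fy)),(33,int((v-y0)*fy)),(0,0,255))
cv2.imwrite('pics/ca.png',a);cv2.imwrite('pics/cb.png',b)
E
```

```text
(no output)
```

View pics/ca.png

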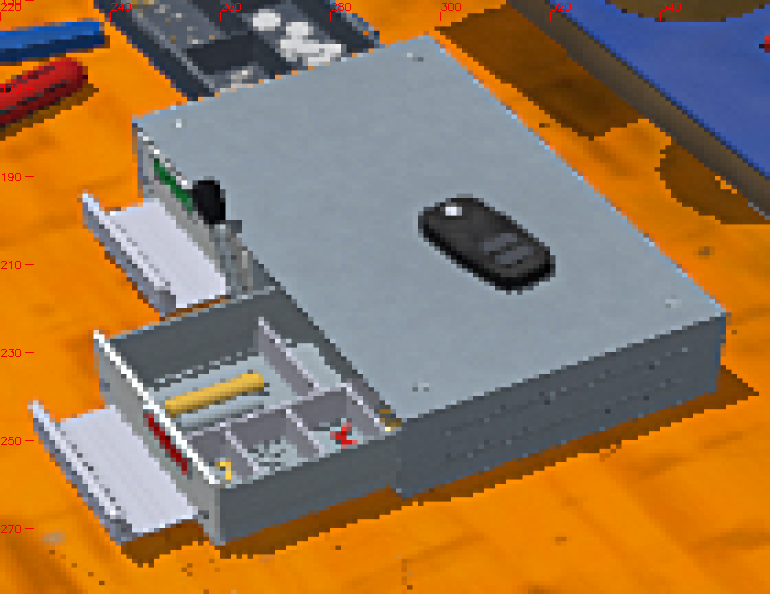

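View pics/cb.png

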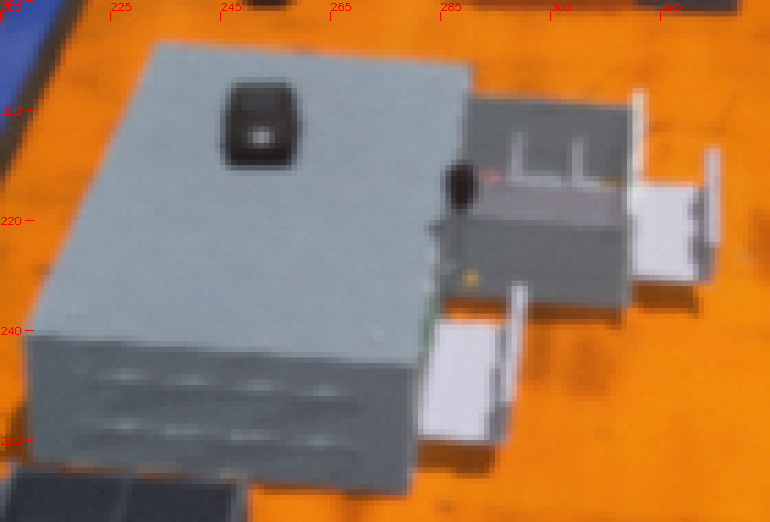

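Both crops show the top corners clearly. In scene pixels FL is (244,177), BL (298,158), BR (352,222) and FR (292,245). In side pixels they are FL (280,246), BL (209.5,241), BR (233.5,188) and FR (291,191.5). The knob is at (258,195.5) in the scene view and (289,214) in the side view.

```bash
python3 - <<'E'
from h import *
from scipy.optimize import least_squares
S={'scene0':dict(FL=(244,176.6),BL=(298,157.8),BR=(351.6,221.4),FR=(292.2,245.2),K=(257.6,195.2),LL=(226,241.5),GL=(235,194.5)),
   'side0':dict(FL=(280,246),BL=(209.5,241),BR=(233.4,187.5),FR=(290.6,191.4),K=(288.6,213.6),LR=(334.5,207.3),GR=(299.5,232.3))}
for k in('FL','BL','BR','FR','K'): x,e=tri([(n,*S[n][k]) for n in S]); print(k,x.round(4),np.round(e,4))
def pts(p):
    x,y,yaw,d=p[:4]; th=p[4]
    def W(q): c,s=np.cos(yaw),np.sin(yaw); return np.array([x+c*q[0]-s*q[1],y+s*q[0]+c*q[1],q[2]])
    a=np.radians(25)-th
    return {k:W(v) for k,v in dict(FL=(-.08,.132,.07),BL=(.08,.132,.07),BR=(.08,-.132,.07),FR=(-.08,-.132,.07),
      K=(-.0885,.073*np.sin(a),.026+.073*np.cos(a)),LL=(-.08-d-.037,-.0255,.043),LR=(-.08-d-.037,-.1115,.043),
      GL=(-.117,.1115,.043),GR=(-.117,.0255,.043)).items()}
def res(p):
    P=pts(p); return np.concatenate([proj(n,P[k])-S[n][k] for n in S for k in S[n]])
r=least_squares(res,[.6,.1,0,.08,.03],loss='soft_l1'); p=r.x
print('pose',p[:2].round(4),'yaw deg',np.degrees(p[2]).round(2),'red',p[3].round(4),'lever',p[4].round(3)); i=0
for n in S:
    for k in S[n]: print(n,k,res(p)[i:i+2].round(1));i+=2
for k,v in pts(p).items(): print(k,v.round(4))
E
```

```text
FL [0.3726 0.1114 0.7685] [1.1846 1.1846]
BL [0.3726 0.1114 0.7685] [1.1846 1.1846]
BR [0.3726 0.1114 0.7685] [1.1846 1.1846]
FR [0.3726 0.1114 0.7685] [1.1846 1.1846]
K [0.3726 0.1114 0.7685] [1.1846 1.1846]Traceback (most recent call last):
  File "<stdin>", line 15, in <module>
    return func(*args, **kwargs)
    vector_fun = VectorFunction(
        fun_wrapped,
    ...<6 lines>...
        workers=workers
    )
    self._update_fun()
    ~~~~~~~~~~~~~~~~^^
    self.f = self.fun_wrapped(xp_copy(self.x))
             ~~~~~~~~~~~~~~~~^^^^^^^^^^^^^^^^^
    return np.atleast_1d(self.fun(x))
                         ~~~~~~~~^^^
    return self.f(x, *self.args, **self.kwargs)
           ~~~~~~^^^^^^^^^^^^^^^^^^^^^^^^^^^^^^
  File "<stdin>", line 14, in res
  File "h.py", line 18, in proj
    d=np.load(f'pics/{name}.npz'); c=np.asarray(d['R']).T@(np.asarray(X)-d['eye']); q=d['K']@[c[0],-c[1],-c[2]]; return q[:2]/q[2]
                                                                                              ~^^^
IndexError: invalid index to scalar variable.
```

```bash
python3 -c "
import numpy as np
for n in('scene0','side0','wrist0'):
    d=np.load(f'pics/{n}.npz'); print(d['K'],d['R'])"
```

```text
[[501.40758604   0.         278.57837086]
 [  0.         501.40758604 209.43258584]
 [  0.           0.           1.        ]] [ 0.76900027  0.01270543 -0.5156474 ]
[[418.66859258   0.         280.92333618]
 [  0.         418.66859258 207.29616831]
 [  0.           0.           1.        ]] [ 1.05385148 -0.02420775 -3.06309039]
[[377.65742092   0.         286.83703009]
 [  0.         377.65742092 206.75762609]
 [  0.           0.           1.        ]] [-2.89589016e-01  7.07240428e-04  1.22522473e+00]
```

The rotations are roll-pitch-yaw triples, so I'll convert them to matrices.

```bash
python3 - <<'E'
s=open('h.py').read()
s=s.replace("import numpy as np, cv2, json","import numpy as np, cv2, json\nfrom scipy.spatial.transform import Rotation as Ro")
s=s.replace("R=f['rotation']","R=Ro.from_euler('xyz',f['rotation']).as_matrix()")
open('h.py','w').write(s)
import numpy as np
from scipy.spatial.transform import Rotation as Ro
for n in('scene0','side0','wrist0'):
    d=dict(np.load(f'pics/{n}.npz')); d['R']=Ro.from_euler('xyz',d['R']).as_matrix(); np.savez(f'pics/{n}.npz',**d)
E
cat > fit.py <<'E'
from h import *
from scipy.optimize import least_squares
S={'scene0':dict(FL=(244,176.6),BL=(298,157.8),BR=(351.6,221.4),FR=(292.2,245.2),K=(257.6,195.2),LL=(226,241.5),GL=(235,194.5)),
   'side0':dict(FL=(280,246),BL=(209.5,241),BR=(233.4,187.5),FR=(290.6,191.4),K=(288.6,213.6),LR=(334.5,207.3),GR=(299.5,232.3))}
for k in('FL','BL','BR','FR','K'): x,e=tri([(n,*S[n][k]) for n in S]); print(k,x.round(4),np.round(e,4))
def pts(p):
    x,y,yaw,d=p[:4]; th=p[4]
    def W(q): c,s=np.cos(yaw),np.sin(yaw); return np.array([x+c*q[0]-s*q[1],y+s*q[0]+c*q[1],q[2]])
    a=np.radians(25)-th
    return {k:W(v) for k,v in dict(FL=(-.08,.132,.07),BL=(.08,.132,.07),BR=(.08,-.132,.07),FR=(-.08,-.132,.07),
      K=(-.0885,.073*np.sin(a),.026+.073*np.cos(a)),LL=(-.08-d-.037,-.0255,.043),LR=(-.08-d-.037,-.1115,.043),
      GL=(-.117,.1115,.043),GR=(-.117,.0255,.043),RP=(-.097-d,-.0685,.021),GP=(-.097,.0685,.021)).items()}
def res(p):
    P=pts(p); return np.concatenate([proj(n,P[k])-S[n][k] for n in S for k in S[n]])
r=least_squares(res,[.6,.1,0,.08,.03],loss='soft_l1'); p=r.x
print('pose',p[:2].round(4),'yaw deg',np.degrees(p[2]).round(2),'red',p[3].round(4),'lever',p[4].round(3)); i=0
for n in S:
    for k in S[n]: print(n,k,res(p)[i:i+2].round(1));i+=2
for k,v in pts(p).items(): print(k,v.round(4))
E
python3 fit.py
```

```text
FL [0.5905 0.1767 0.0687] [0.0004 0.0004]
BL [0.7495 0.1718 0.0669] [0.0014 0.0014]
BR [ 0.7407 -0.091   0.0675] [0.0007 0.0007]
FR [ 0.5815 -0.0847  0.0691] [0.0006 0.0006]
K [0.5783 0.0757 0.0929] [0. 0.]
pose [0.6654 0.0429] yaw deg -1.96 red 0.0838 lever 0.018
scene0 FL [-0.5 -0.4]
scene0 BL [-0.3 -0.7]
scene0 BR [ 0.6 -0.7]
scene0 FR [0.4 0.2]
scene0 K [-0.1  0.2]
scene0 LL [-0.3 -0.7]
scene0 GL [-0.5 -1.2]
side0 FL [ 0.1 -0.3]
side0 BL [-0.8 -1.4]
side0 BR [ 0.2 -0.8]
side0 FR [ 0.5 -0.5]
side0 K [0.2 0. ]
side0 LR [-0.  -0.8]
side0 GR [ 0.4 -1.1]
FL [0.5899 0.1775 0.07  ]
BL [0.7498 0.172  0.07  ]
BR [ 0.7408 -0.0918  0.07  ]
FR [ 0.5809 -0.0863  0.07  ]
K [0.5779 0.0755 0.0927]
LL [0.4638 0.0242 0.043 ]
LR [ 0.4609 -0.0617  0.043 ]
GL [0.5522 0.1583 0.043 ]
GR [0.5493 0.0723 0.043 ]
RP [ 0.4823 -0.0194  0.021 ]
GP [0.5708 0.1146 0.021 ]
```

Triangulated corner heights are 67–69 mm against 70, and the knob is at 93 mm against 92, so the fit agrees with the text. The cabinet is at (0.665, 0.043) with yaw −1.96°. I'll turn the tool to line up with it and shut the fingers.

Request:
move_arm([
  [0,0,0],
  [0,0,0],
  [0,0,0],
  [0,0,0],
], gripper=[0,0,0,0], twist=[-6,-6,-5.7,0], squeeze=20)

```text
clock: 0.55
position: [0.2108, 0.5882, 0.2311]
tool_rot: [-3.141, -0.0, 3.108]
force: [-0.1, 0.1, 0.1]
grip_width: 0.0282
finger_force: 0.0
```

Request:
move_arm([
  [-3,-2,0],
  [-3,-2,0],
  [-3,-3,0],
  [-3,-3,0],
  [-3,-3,0],
  [-3,-3,0],
  [-3,-3,0],
  [-2,-3,0],
], gripper=[0,0,0,0,0,0,0,0], twist=[0,0,0,0,0,0,0,0])

```text
clock: 1.35
position: [0.4346, 0.3587, 0.2312]
tool_rot: [-3.141, 0.0, 3.102]
force: [-0.2, 0.1, 0.5]
grip_width: -0.0001
finger_force: 0.0
```

Request:
move_arm([
  [0,-4,0],
  [0,-4,0],
  [0,-4,0],
  [0,-4,1],
  [0,-4,1],
  [0,-4,1],
  [0,-4,1],
  [0,-3,1],
], gripper=[0,0,0,0,0,0,0,0], twist=[0,0,0,0,0,0,0,0])

```text
clock: 2.15
position: [0.4217, 0.0484, 0.1811]
tool_rot: [-3.141, 0.0, 3.102]
force: [1.1, 0.4, -0.2]
grip_width: -0.0001
finger_force: 0.0
```

Request:
move_arm([
  [-0.6,-3.3,1],
  [-0.5,-3.3,1],
  [0,0,3],
  [0,0,3],
  [0,0,2],
  [0,0,2],
  [0,0,2],
  [0,0,1],
], gripper=[0,0,0,0,0,0,0,0], twist=[0,0,0,0,0,0,0,0])

```text
clock: 2.95
position: [0.4302, -0.0157, 0.03]
tool_rot: [-3.141, -0.001, 3.104]
force: [0.2, -0.5, 0.1]
grip_width: 0.0002
finger_force: 0.0
```

```bash
python3 - <<'E'
from h import *
from scipy.spatial.transform import Rotation
f=snap('scene','scene1'); g=snap('side','side1')
a=f['img'][150:290,205:335]; b=g['img'][165:305,255:385]
im=np.hstack([cv2.resize(i,(390,420),interpolation=3) for i in(a,b)]); cv2.imwrite('pics/c1.png',im[:,:,::-1])
s=monitor.observe(); p=s['position']; dx,dy=p[0]-.6654,p[1]-.0429; y=np.radians(-1.96)
print(s['clock'],'cab',np.cos(y)*dx+np.sin(y)*dy,-np.sin(y)*dx+np.cos(y)*dy,p[2],s['tool_rot'],s['qpos'])
E
```

```text
{}
{}
3.05 cab -0.23307933809405365 -0.06665342500659505 0.030502608102376413 [-3.14116492e+00 -1.81717380e-03  3.10489277e+00] [-0.12110091  0.5972774   0.02536698  2.23339993 -0.04573901  0.31323028
  1.47751525]
```

View pics/c1.png

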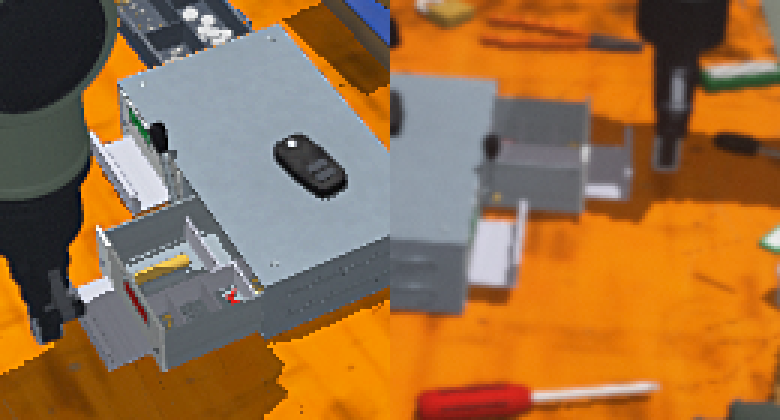

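The fingers stand clear, just in front of the middle of the red lip. I'll push gently.

Request:
move_arm([
  [-0.6,0,0],
  [-0.6,0,0],
  [-0.8,0,0],
  [-1.2,0,0],
  [-1.2,0,0],
  [-1.2,0,0],
  [-1.2,0,0],
  [-1.0,0,0],
], gripper=[0,0,0,0,0,0,0,0], twist=[0,0,0,0,0,0,0,0])

```text
clock: 3.85
position: [0.51, -0.0184, 0.0314]
tool_rot: [3.142, 0.0, 3.107]
force: [-2.3, 0.5, 2.4]
grip_width: 0.0003
finger_force: 1.0
```

Request:
move_arm([
  [-0.6,0,0],
  [-0.4,0,0],
  [-0.4,0,0],
  [-0.3,0,0],
  [-0.2,0,0],
  [-0.2,0,0],
  [0,0,0],
  [0,0,0],
], gripper=[0,0,0,0,0,0,0,0], twist=[0,0,0,0,0,0,0,0])

```text
clock: 4.65
position: [0.5298, -0.0192, 0.0313]
tool_rot: [-3.142, 0.0, 3.107]
force: [-0.7, 0.2, -0.3]
grip_width: 0.0002
finger_force: 0.0
```

Request:
move_arm([
  [-0.2,0,0],
  [-0.1,0,0],
  [-0.1,0,0],
  [0,0,0],
], gripper=[0,0,0,0], twist=[0,0,0,0])

```text
clock: 5.05
position: [0.5338, -0.0193, 0.0313]
tool_rot: [-3.142, 0.0, 3.107]
force: [-0.7, -0.3, 0.6]
grip_width: -0.0001
finger_force: 0.2
```

Request:
move_arm([
  [-0.1,0,0],
  [0,0,0],
  [0,0,0],
], gripper=[0,0,0], twist=[0,0,0])

```text
clock: 5.35
position: [0.534, -0.0193, 0.0312]
tool_rot: [-3.141, -0.001, 3.107]
force: [-5.4, -0.6, 4.2]
grip_width: -0.0002
finger_force: 2.6
```

Request:
move_arm([
  [-0.1,0,0],
  [0,0,0],
  [0,0,0],
], gripper=[0,0,0], twist=[0,0,0])

```text
clock: 5.65
position: [0.5341, -0.0193, 0.0311]
tool_rot: [-3.141, -0.003, 3.107]
force: [-10.7, 1.2, 6.8]
grip_width: -0.0002
finger_force: 5.1
```

The red drawer stopped at cabinet x −0.129, as predicted, and the force rose, so it is home. Next I'll retreat, rise and move to the left of the knob.

Request:
move_arm([
  [0.5,0,0],
  [1.5,0,0],
  [2,0,0],
  [0,0,-3],
  [0,0,-3],
  [0,0,-3],
  [0,0,-3],
  [0,0,0],
], gripper=[0,0,0,0,0,0,0,0], twist=[0,0,0,0,0,0,0,0])

```text
clock: 6.45
position: [0.4976, -0.0179, 0.1547]
tool_rot: [3.141, 0.006, 3.106]
force: [0.6, -0.5, -0.1]
grip_width: -0.0002
finger_force: 0.0
```

Request:
move_arm([
  [0,3,0],
  [0,4,0],
  [0,4,0],
  [0,3.5,0],
  [-2.5,0,0],
  [-2.5,0,0],
  [-2.7,0,0],
  [0,0,0],
], gripper=[0,0,0,0,0,0,0,0], twist=[0,0,0,0,0,0,0,0])

```text
clock: 7.25
position: [0.5802, 0.124, 0.1505]
tool_rot: [-3.142, 0.001, 3.106]
force: [-1.2, 0.0, -0.3]
grip_width: -0.0001
finger_force: 0.0
```

Request:
move_arm([
  [0.2,0,2.5],
  [0,0,2.5],
  [0,0,1.5],
  [0,0,0.5],
  [0,0,0],
  [0,-0.5,0],
  [0,-0.8,0],
  [0,-0.8,0],
], gripper=[0,0,0,0,0,0,0,0], twist=[0,0,0,0,0,0,0,0])

```text
clock: 8.05
position: [0.5753, 0.1025, 0.082]
tool_rot: [3.142, 0.001, 3.106]
force: [-0.6, -1.2, 0.9]
grip_width: -0.0002
finger_force: 0.0
```

Request:
move_arm([
  [0,-0.6,0],
  [0,-0.6,0],
  [0,-0.6,0],
  [0,-0.6,0],
  [0,-0.6,0],
  [0,-0.6,0],
  [0,-0.6,0],
  [0,-0.4,0],
], gripper=[0,0,0,0,0,0,0,0], twist=[0,0,0,0,0,0,0,0])

```text
clock: 8.85
position: [0.5733, 0.0567, 0.0813]
tool_rot: [-3.141, -0.0, 3.106]
force: [0.8, 1.5, -0.3]
grip_width: 0.0002
finger_force: 0.4
```

```bash
python3 - <<'E'
from h import *
f=snap('scene','scene2'); g=snap('side','side2')
a=f['img'][140:260,215:335]; b=g['img'][165:285,215:335]
im=np.hstack([cv2.resize(i,(400,400),interpolation=3) for i in(a,b)]); cv2.imwrite('pics/c2.png',im[:,:,::-1])
s=monitor.observe(); p=s['position']; dx,dy=p[0]-.6654,p[1]-.0429; y=np.radians(-1.96)
print(s['clock'],'cab',np.cos(y)*dx+np.sin(y)*dy,-np.sin(y)*dx+np.cos(y)*dy,p[2],s['force'])
E
```

```text
{}
{}
8.95 cab -0.09250003251790952 0.01054914992590011 0.08123369759203163 [-0.63228188 -0.21652536  0.09334773]
```

View pics/c2.png

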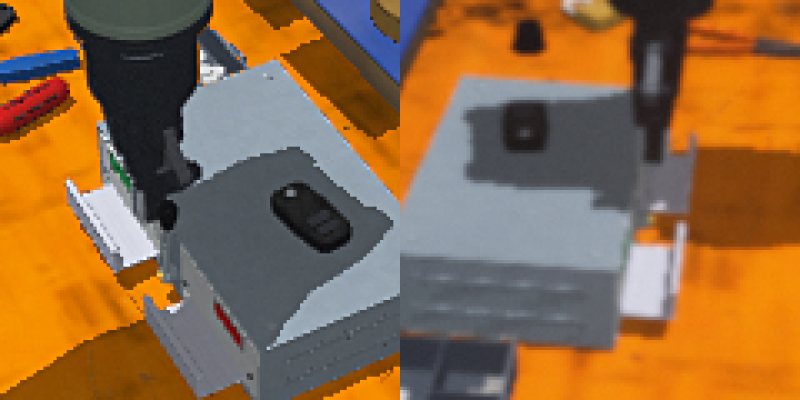

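The red drawer sits flush, and the lever is pushed to about upright by the fingertip. I'll continue to its stop.

Request:
move_arm([
  [0,-0.4,0],
  [0,-0.4,0],
  [0,-0.4,0],
  [0,-0.2,0],
  [0,0,0],
], gripper=[0,0,0,0,0], twist=[0,0,0,0,0])

```text
clock: 9.45
position: [0.5729, 0.043, 0.0813]
tool_rot: [-3.141, -0.0, 3.106]
force: [-0.5, 0.8, -0.7]
grip_width: -0.0001
finger_force: 0.0
```

Request:
move_arm([
  [0,-0.2,0],
  [0,-0.1,0],
  [0,0,0],
  [0,0,0],
], gripper=[0,0,0,0], twist=[0,0,0,0])

```text
clock: 9.85
position: [0.5728, 0.0404, 0.0813]
tool_rot: [-3.142, -0.0, 3.107]
force: [0.4, -0.2, -0.1]
grip_width: 0.0001
finger_force: 0.0
```

Request:
move_arm([
  [0,-0.1,0],
  [0,-0.1,0],
  [0,0,0],
  [0,0,0],
], gripper=[0,0,0,0], twist=[0,0,0,0])

```text
clock: 10.25
position: [0.5727, 0.0384, 0.0813]
tool_rot: [-3.142, -0.0, 3.107]
force: [-0.5, 0.8, -0.7]
grip_width: 0.0003
finger_force: 0.0
```

Request:
move_arm([
  [0,-0.1,0],
  [0,-0.1,0],
  [0,0,0],
  [0,0,0],
], gripper=[0,0,0,0], twist=[0,0,0,0])

```text
clock: 10.65
position: [0.5726, 0.0367, 0.0813]
tool_rot: [3.141, 0.0, 3.107]
force: [-1.3, 4.2, -1.0]
grip_width: -0.0001
finger_force: 1.7
```

Request:
move_arm([
  [0,-0.1,0],
  [0,0,0],
  [0,0,0],
  [0,0,0],
], gripper=[0,0,0,0], twist=[0,0,0,0])

```text
clock: 11.05
position: [0.5726, 0.0364, 0.0812]
tool_rot: [3.141, -0.0, 3.107]
force: [0.6, 7.4, -1.8]
grip_width: -0.0006
finger_force: 3.4
```

The lever is at its stop: force rose to 7 N with no further travel. Next I'll go above the green pull's channel and descend into it.

Request:
move_arm([
  [0,1,0],
  [0,2,0],
  [0,2.5,0],
  [0.4,2.4,0],
  [0,0,0],
  [0,0,1.5],
  [0,0,0],
  [0,0,0],
], gripper=[0,0,0,0,0,0,0,0], twist=[0,0,0,0,0,0,0,0])

```text
clock: 11.85
position: [0.5711, 0.1136, 0.0658]
tool_rot: [-3.141, -0.001, 3.106]
force: [-0.1, -0.8, 0.3]
grip_width: -0.0
finger_force: 0.0
```

```bash
python3 - <<'E'
from h import *
f=snap('scene','scene3'); g=snap('side','side3')
a=f['img'][140:260,215:335]; b=g['img'][165:285,215:335]
im=np.hstack([cv2.resize(i,(400,400),interpolation=3) for i in(a,b)]); cv2.imwrite('pics/c3.png',im[:,:,::-1])
s=monitor.observe(); p=s['position']; dx,dy=p[0]-.6654,p[1]-.0429; y=np.radians(-1.96)
print(s['clock'],'cab',np.cos(y)*dx+np.sin(y)*dy,-np.sin(y)*dx+np.cos(y)*dy,p[2],s['force'])
E
```

```text
{}
{}
11.95 cab -0.09626181223331877 0.06778600469637475 0.06639984720996696 [ 0.1716898  -0.18390219  0.56194782]
```

View pics/c3.png

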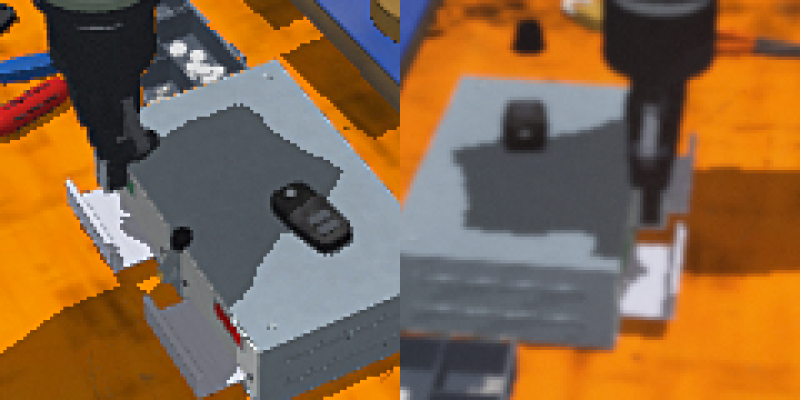

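The lever now leans across the red drawer, and the finger stands over the green channel. I'll descend and hook the lip.

Request:
move_arm([
  [0,0,1.2],
  [0,0,1.2],
  [0,0,0.8],
  [0,0,0.5],
  [0,0,0],
  [0.3,0,0],
  [0.2,0,0],
  [0.2,0,0],
], gripper=[0,0,0,0,0,0,0,0], twist=[0,0,0,0,0,0,0,0])

```text
clock: 12.75
position: [0.5645, 0.1148, 0.0297]
tool_rot: [3.141, 0.001, 3.107]
force: [2.1, 0.7, -1.5]
grip_width: 0.0002
finger_force: 0.8
```

Request:
move_arm([
  [0.2,0,0],
  [0.4,0,0],
  [0.6,0,0],
  [0.6,0,0],
  [0.6,0,0],
  [0.6,0,0],
  [0.6,0,0],
  [0.6,0,0],
], gripper=[0,0,0,0,0,0,0,0], twist=[0,0,0,0,0,0,0,0])

```text
clock: 13.55
position: [0.5219, 0.1162, 0.0293]
tool_rot: [-3.142, 0.0, 3.107]
force: [1.8, -1.2, 1.6]
grip_width: 0.0001
finger_force: 0.9
```

Request:
move_arm([
  [0.7,0,0],
  [0.8,0,0],
  [0.8,0,0],
  [0.8,0,0],
  [0.8,0,0],
  [0.6,0,0],
  [0.5,0,0],
  [0.3,0,0],
], gripper=[0,0,0,0,0,0,0,0], twist=[0,0,0,0,0,0,0,0])

```text
clock: 14.35
position: [0.4689, 0.1182, 0.0293]
tool_rot: [-3.142, -0.0, 3.107]
force: [1.3, -1.3, 0.2]
grip_width: 0.0
finger_force: 0.8
```

Request:
move_arm([
  [0.2,0,0],
  [0.2,0,0],
  [0.1,0,0],
  [0.1,0,0],
  [0,0,0],
  [0,0,0],
], gripper=[0,0,0,0,0,0], twist=[0,0,0,0,0,0])

```text
clock: 14.95
position: [0.4633, 0.1183, 0.0293]
tool_rot: [-3.142, -0.0, 3.107]
force: [0.3, 0.1, 0.4]
grip_width: -0.0002
finger_force: 0.2
```

Request:
move_arm([
  [0.1,0,0],
  [0.1,0,0],
  [0.1,0,0],
  [0,0,0],
  [0,0,0],
], gripper=[0,0,0,0,0], twist=[0,0,0,0,0])

```text
clock: 15.45
position: [0.4608, 0.1184, 0.0294]
tool_rot: [3.141, 0.001, 3.107]
force: [5.4, -1.3, -1.8]
grip_width: 0.0001
finger_force: 2.3
```

Request:
move_arm([
  [0.1,0,0],
  [0,0,0],
  [0,0,0],
  [0,0,0],
], gripper=[0,0,0,0], twist=[0,0,0,0])

```text
clock: 15.85
position: [0.4606, 0.1185, 0.0295]
tool_rot: [3.141, 0.002, 3.106]
force: [8.8, -1.9, -5.2]
grip_width: -0.0001
finger_force: 4.7
```

The green drawer is at its stop. I'll ease off the lip and lift straight out.

Request:
move_arm([
  [-0.3,0,0],
  [-0.3,0,0],
  [0,0,0],
  [0,0,-1],
  [0,0,-2],
  [0,0,-4],
  [0,0,-4],
  [0,0,-4],
], gripper=[0,0,0,0,0,0,0,0], twist=[0,0,0,0,0,0,0,0])

```text
clock: 16.65
position: [0.4648, 0.1181, 0.1815]
tool_rot: [3.142, -0.0, 3.107]
force: [0.0, 0.0, 0.2]
grip_width: -0.0002
finger_force: 0.0
```

Request:
move_arm([
  [0,2,-1],
  [0,4,0],
  [0,4,0],
  [0,4,0],
  [0,4,0],
  [0,4,0],
  [0,0,0],
  [0,0,0],
], gripper=[0,0,0,0,0,0,0,0], twist=[0,0,0,0,0,0,0,0])

```text
clock: 17.45
position: [0.4724, 0.3385, 0.1895]
tool_rot: [-3.141, -0.0, 3.108]
force: [0.4, -1.0, -0.9]
grip_width: 0.0002
finger_force: 0.0
```

```bash
python3 - <<'E'
from h import *
f=snap('scene','scene4'); g=snap('side','side4')
a=f['img'][140:290,205:355]; b=g['img'][165:315,205:355]
im=np.hstack([cv2.resize(i,(400,400),interpolation=3) for i in(a,b)]); cv2.imwrite('pics/c4.png',im[:,:,::-1])
E
```

```text
{}
{}
```

View pics/c4.png

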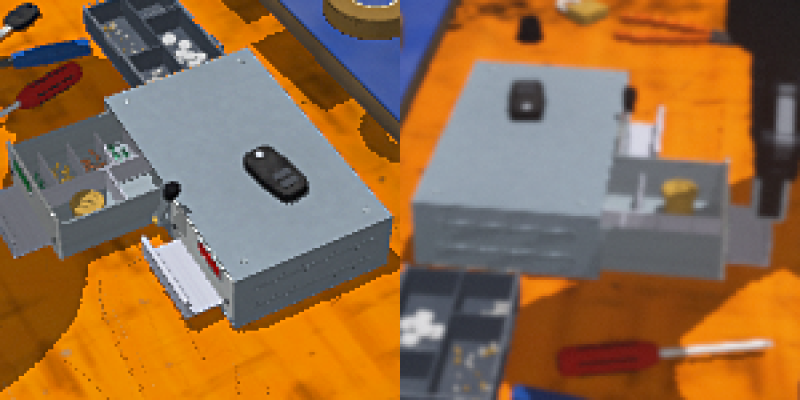

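The green drawer is out with the brass cylinder standing in it, the red drawer is home, and the lever leans right. I'll check the lever angle and the drawer travel numerically.

```bash
python3 - <<'E'
from h import *
def cab(w): y=np.radians(-1.96);d=np.array(w)-[.6654,.0429,0]; return np.array([np.cos(y)*d[0]+np.sin(y)*d[1],-np.sin(y)*d[0]+np.cos(y)*d[1],d[2]])
x,e=tri([('scene4',269.7,211),('side4',290.5,201.8)]); k=cab(x); print('knob',k.round(4),e,'lever',np.radians(25)+np.arctan2(-k[1],k[2]-.026))
# green drawer front top-right corner
q=cab(atz('scene4',205+58/400*150,140+218/400*150,.064)); print('green front corner top',q.round(4),'out',-.08-q[0])
E
```

```text
knob [-0.0866 -0.0307  0.092 ] [np.float64(0.0005921629386690159), np.float64(0.0005921629386689942)] lever 0.8721291417213339
green front corner top [-0.1804  0.0105  0.064 ] out 0.10044291948755023
```

```bash
python3 -c "
from workcell import bot; print(bot.job_done())"
```

```text
the job is handed in; nothing more can be done
None
```

I pushed the red drawer home, swung the lever to its stop (about 0.87 rad), drew the green drawer to its stop with the lock cylinder still standing in it, backed the arm off clear, and handed the job in; no verdict was shown.

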